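# Hang the rinsed espresso cups on the draining rack

### The arm

A 6-joint arm with a two-finger parallel gripper is mounted at the origin on a cart in front of the work surface, level with it; the furniture and walls round the work are solid. World frame = base frame: x ahead of the robot, y to its left, z up, the work surface at z = 0. Lengths are in m, angles in rad, forces in N, time in s.
With the tool pointing down it reaches from about 0.3 to 0.775 m from the base axis. Payload 14.6 kg.
Tool frame: the origin (TCP) lies between the finger pads; the fingertips stand ctrl.tip_extent ahead of it and the grasp point (between the pads) lies 3 mm ahead of it (ctrl.tip_extent is the distance from the TCP to the fingertips, in m); z points along the fingers, y is the line along which they close (so a half turn about z gives the same grasp; the last joint's range is limited). The gripper opens to 94 mm and grips with 3 to 60 N. Pads are 16 mm wide; open, the fingers measure 119 mm over their backs; the gripper's body (75 mm by 177 mm) begins 78 mm behind the grasp point.
Start: joints at [1.034, 0.3, 1.521, -0, 1.321, -0.067], TCP at [0.249, 0.49, 0.227] pointing down, gripper open.
Joint ranges: [-3.03, 3.03], [-0.79, 2.21], [0.23, 2.52], [-1.04, 4.18], [0, 3.07], [-2.55, 2.55]. Speed limits (rad/s): [2.22, 2.22, 2.57, 3.14, 3.14, 3.14].

### API

Orientations are given as [roll, pitch, yaw] about the fixed x, y, z axes, in that order (R = Rz(yaw) Ry(pitch) Rx(roll)).
In Python, from station import ctrl, cam, telemetry gives the robot as it stands (ctrl), with the cameras (cam) and the readings (telemetry).
- The arm moves only by the shell command python3 shift.py FILE [OPENING] [FORCE], which reads ROWS from the file FILE. ROWS is a JSON list of rows, 1 to 10 of them, each an object with the fields sx, sy, sz (the shift in m), ax, ay, az (a rotation vector in rad); a field left out counts as zero; each row shifts and turns the commanded pose from where the row before left it, along the tool's axes as they then stand; what a row does not reach is not made up. A row lasts 1/10 s, in which the tool goes at most 0.05 m and 0.15 rad, less where a joint would pass 70% of its speed; a pose out of reach is approached as far as the arm can. OPENING is the finger opening in m, set as the command begins (- or left out keeps the last). The fingers move at their own pace and stop on an object; FORCE is the grip in N (left out, the last holds). Time passes only in rows, so rows that do not move let the fingers close. It prints the time, the measured TCP pose, the force, the opening and the grip force at its end. Input that does not fit is refused with a message, and nothing moves.
- telemetry.get_obs(): the state, without advancing time (a new reading comes with each control period).
- cam.camera(name): name is "side" or "top"; returns a dict with "pixels" (480x640x3 uint8, blue, green, red), "fx", "fy", "cx", "cy" (pixels), "extrinsics" (4x4, takes a point from camera to world coordinates). Camera axes: x right, y up, looking along -z (the intrinsics and any distortion apply to the point x, -y, -z); pixel columns grow to the right and rows downward; lengths in m; the calibration is good to about 2 mm. A picture is of the moment at which its call begins. There is no depth.
- ctrl.hand_in(): hands the job in; it is judged then, once.
The state is a dict: "time_s": time; "qpos": joint angles; "joint_vel": joint speeds; "tau": joint torques, N m; "ee_pos": TCP position; "eef_rot": TCP orientation; "force": force on the tool from outside, world axes, zero at the start; "moment": the same for the moment, N m; "grip_width": finger opening in m; "grip_force": force on a finger pad.
Only numpy, scipy, OpenCV 4.12 (cv2) and the standard library are available. Lean on these libraries where they do the work, as an engineer would, in place of code of your own. Each camera call takes 0.05 s, during which the arm holds its last target. There are 200 camera calls.

### The job

Two rinsed espresso cups stand upside down among the things on the worktop: hang each of them, mouth-down, on a free draining peg of the rack in the drip tray, fully home so that the cup rests on its peg. One peg already carries a cup; leave that cup as it hangs. Do not drop or fling a cup, and leave the tamper, the solenoid valve and the dropper bottle standing where they are.

Things in the scene. Friction and masses are not known exactly. Their poses are not given: they have to be found in the camera images.
- cup_1: White espresso cup, 50 mm tall, to be hung. Stands mouth-down: z axis (foot to mouth) points down. Origin in the foot plane, 50 mm up; the round body's axis is at x = 0, y = +11 mm. Handle towards -y: to y = -42 mm, 14 mm wide (30 at its roots), 12 to 49 mm from the foot plane. Outer radius 22/24/26.5/28.5/29.5/31 mm at 8/15/20/30/40/50 mm from the foot plane. 0.10 to 0.18 kg.
- cup_2: White espresso cup, 50 mm tall, to be hung. Stands mouth-down: z axis (foot to mouth) points down. Origin in the foot plane, 50 mm up; the round body's axis is at x = 0, y = +11 mm. Handle towards -y: to y = -42 mm, 14 mm wide (30 at its roots), 12 to 49 mm from the foot plane. Outer radius 22/24/26.5/28.5/29.5/31 mm at 8/15/20/30/40/50 mm from the foot plane. 0.10 to 0.18 kg.
- cup_3: Same kind of cup and same frame as cup_1. Hangs already, mouth-down, on one of the three pegs, its handle hanging down; to be left there.
- loop_a: Steel wire draining peg (two crossed loops on a 33 mm disc), one of three alike, 105 mm apart in a row; which place this one has varies. Leans 38 degrees from vertical towards -x of the tray, the robot's left. Origin: foot of the loops, 78 mm above the worktop. z: along the peg to its tip; y: along the row; x: right and up. Cage 33 mm across at the foot, 14 mm at the tip.
- loop_b: Steel wire draining peg (two crossed loops on a 33 mm disc), one of three alike, 105 mm apart in a row; which place this one has varies. Leans 38 degrees from vertical towards -x of the tray, the robot's left. Origin: foot of the loops, 78 mm above the worktop. z: along the peg to its tip; y: along the row; x: right and up. Cage 33 mm across at the foot, 14 mm at the tip.
- loop_c: Steel wire draining peg (two crossed loops on a 33 mm disc), one of three alike, 105 mm apart in a row; which place this one has varies. Leans 38 degrees from vertical towards -x of the tray, the robot's left. Origin: foot of the loops, 78 mm above the worktop. z: along the peg to its tip; y: along the row; x: right and up. Cage 33 mm across at the foot, 14 mm at the tip.
- tip_a (a point): The tip of the peg loop_a, 46 mm from its foot. A cup that is home rests with its inner floor on the tip and its mouth 2 to 8 mm above the loops' foot.
- tip_b (a point): The tip of the peg loop_b, 46 mm from its foot. A cup that is home rests with its inner floor on the tip and its mouth 2 to 8 mm above the loops' foot.
- tip_c (a point): The tip of the peg loop_c, 46 mm from its foot. A cup that is home rests with its inner floor on the tip and its mouth 2 to 8 mm above the loops' foot.
- cup_1_mouth (a point): Centre of the mouth of cup_1, 50 mm from the foot plane on the axis of its round body. The hollow is about 23 mm in radius here.
- cup_1_floor (a point): Centre of the inner floor of cup_1, 9 mm from the foot plane on the axis of its round body. The hollow tapers to a radius of about 13 mm here.
- cup_2_mouth (a point): Centre of the mouth of cup_2, 50 mm from the foot plane on the axis of its round body. The hollow is about 23 mm in radius here.
- cup_2_floor (a point): Centre of the inner floor of cup_2, 9 mm from the foot plane on the axis of its round body. The hollow tapers to a radius of about 13 mm here.
- cup_3_mouth (a point): Centre of the mouth of cup_3, 50 mm from the foot plane on the axis of its round body. The hollow is about 23 mm in radius here.
- cup_3_floor (a point): Centre of the inner floor of cup_3, 9 mm from the foot plane on the axis of its round body. The hollow tapers to a radius of about 13 mm here.
- drip_tray: Low aluminium drip tray, 130 mm deep (x), 310 mm long (y), walls 15 mm high, fixed; the pegs stand in it at its x = +10 mm and y = -105, 0 and +105 mm. Origin under its centre, on the worktop; -x is the side the pegs lean to, on the robot's left; its length y points away from the robot, 7 to 23 degrees to the left of straight ahead.
- tamper: Coffee tamper with a wooden knob handle, 58 mm diameter, 85 mm tall, stands loose among the cups; origin under its centre. Bystander.
- solenoid_valve: Solenoid valve with black coil and brass foot, 46 x 48 mm, 58 mm tall, stands loose among the cups; origin under its centre. Bystander.
- oil_dropper: Brown glass dropper bottle, 33 mm diameter, 102 mm tall, stands loose among the cups; origin under its centre. Bystander.

How it is judged:
On the way:
1. one of the two cups hangs fully home on a free peg (((distance between cup_1_floor and tip_a below 0.016 m and z of cup_1_mouth in the frame of loop_a between -0.006 and 0.014 m and angle between the z axis of cup_1 and the z axis of loop_a, either way round below 0.33 rad and contact force between cup_1 and loop_a above 0.2 N) or (distance between cup_1_floor and tip_b below 0.016 m and z of cup_1_mouth in the frame of loop_b between -0.006 and 0.014 m and angle between the z axis of cup_1 and the z axis of loop_b, either way round below 0.33 rad and contact force between cup_1 and loop_b above 0.2 N) or (distance between cup_2_floor and tip_a below 0.016 m and z of cup_2_mouth in the frame of loop_a between -0.006 and 0.014 m and angle between the z axis of cup_2 and the z axis of loop_a, either way round below 0.33 rad and contact force between cup_2 and loop_a above 0.2 N) or (distance between cup_2_floor and tip_b below 0.016 m and z of cup_2_mouth in the frame of loop_b between -0.006 and 0.014 m and angle between the z axis of cup_2 and the z axis of loop_b, either way round below 0.33 rad and contact force between cup_2 and loop_b above 0.2 N))), for 0.2 s.
At the end, for the whole second after the job is handed in: All three cups hang at rest: cup_1 and cup_2 one each on the pegs free at the start, cup_3 on its own. Inner floor within 16 mm of the peg tip, mouth 6 mm below to 14 mm above the loops' foot, axis within 0.33 rad of the peg's, weight on the peg ((((distance between cup_1_floor and tip_a below 0.016 m and z of cup_1_mouth in the frame of loop_a between -0.006 and 0.014 m and angle between the z axis of cup_1 and the z axis of loop_a, either way round below 0.33 rad and contact force between cup_1 and loop_a above 0.2 N) and (distance between cup_2_floor and tip_b below 0.016 m and z of cup_2_mouth in the frame of loop_b between -0.006 and 0.014 m and angle between the z axis of cup_2 and the z axis of loop_b, either way round below 0.33 rad and contact force between cup_2 and loop_b above 0.2 N)) or ((distance between cup_1_floor and tip_b below 0.016 m and z of cup_1_mouth in the frame of loop_b between -0.006 and 0.014 m and angle between the z axis of cup_1 and the z axis of loop_b, either way round below 0.33 rad and contact force between cup_1 and loop_b above 0.2 N) and (distance between cup_2_floor and tip_a below 0.016 m and z of cup_2_mouth in the frame of loop_a between -0.006 and 0.014 m and angle between the z axis of cup_2 and the z axis of loop_a, either way round below 0.33 rad and contact force between cup_2 and loop_a above 0.2 N))) and distance between cup_3_floor and tip_c below 0.016 m and z of cup_3_mouth in the frame of loop_c between -0.006 and 0.014 m and angle between the z axis of cup_3 and the z axis of loop_c, either way round below 0.33 rad and contact force between cup_3 and loop_c above 0.2 N and linear speed of each of cup_1, cup_2, cup_3 below 0.03 m/s and angular speed of each of cup_1, cup_2, cup_3 below 0.4 rad/s); the robot touches nothing.
It fails at once if the cup that already hung is moved by more than 15 mm (distance of cup_3_floor from where it was at the start of the episode above 0.015 m).
It fails at once if the tamper, the solenoid valve or the dropper bottle is shifted by more than 30 mm or tipped (distance of any of tamper, solenoid_valve, oil_dropper from where it was at the start of the episode above 0.03 m or angle between any of tamper, solenoid_valve, oil_dropper's own z axis and vertical above 0.5 rad).
It fails at once if a cup to be hung is dropped or flung: faster than 0.6 m/s while the fingers do not hold it ((linear speed of cup_1 above 0.6 m/s and contact force between the fingers and cup_1 below 0.05 N) or (linear speed of cup_2 above 0.6 m/s and contact force between the fingers and cup_2 below 0.05 N)).
It also fails if it takes over 53 s, if anything falls off the work surface, if the arm or the gripper's body presses on something with over 40 N, if the wrist force passes 120 N, or if a joint passes its speed limit or range.

## Working session

There is one attempt and no reset: what is moved stays moved. The work goes in short steps, Python scripts to look and compute and a shell command to move; the robot and the scene stay as the last step left them, time stands still between calls to the robot, and variables do not carry over. Pictures are saved under pics/ and viewed, at most 10 in all, crops included, and the job is handed in when it is done.

```bash
ls; mkdir -p pics
python3 - <<'E'
from station import ctrl, cam, telemetry
import cv2,numpy as np
np.set_printoptions(precision=4,suppress=True)
for n in("top","side"):
    c=cam.camera(n); cv2.imwrite(f"pics/{n}0.png",c["pixels"])
    print(n,c["fx"],c["fy"],c["cx"],c["cy"],[k for k in c]);print(c["extrinsics"])
o=telemetry.get_obs();print(ctrl.tip_extent,o["time_s"],o["ee_pos"],o["eef_rot"],o["grip_width"])
E
```

```text
pics
shift.py
station.py
top 517.0963330267155 517.0963330267155 308.8714664191519 239.43493008925998 ['pixels', 'fx', 'fy', 'cx', 'cy', 'extrinsics']
[[-0.0252  0.9882 -0.1513  0.3996]
 [-0.9994 -0.0213  0.0271  0.1373]
 [ 0.0235  0.1518  0.9881  0.9435]
 [ 0.      0.      0.      1.    ]]
side 616.7678992525965 616.7678992525965 323.1693419749958 228.00286973514463 ['pixels', 'fx', 'fy', 'cx', 'cy', 'extrinsics']
[[ 0.8727  0.2302 -0.4306  0.09  ]
 [-0.4878  0.4532 -0.7461 -0.7077]
 [ 0.0234  0.8612  0.5078  0.6483]
 [ 0.      0.      0.      1.    ]]
0.022 0.1 [0.2489 0.4902 0.2269] [-3.1406 -0.0001  2.6718] 0.09411707635455704
```

View pics/top0.png

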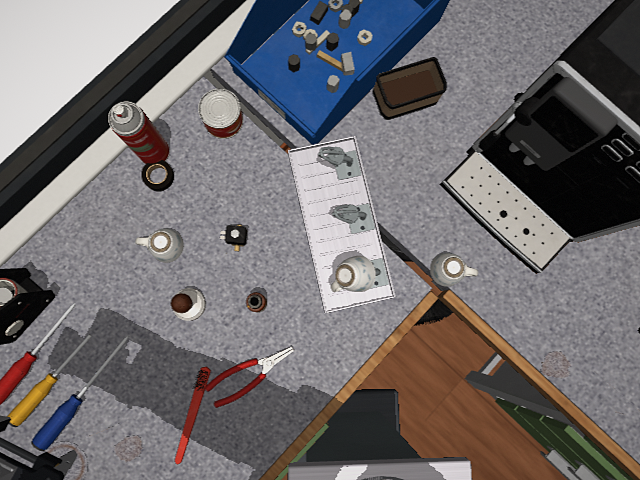

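View pics/side0.png

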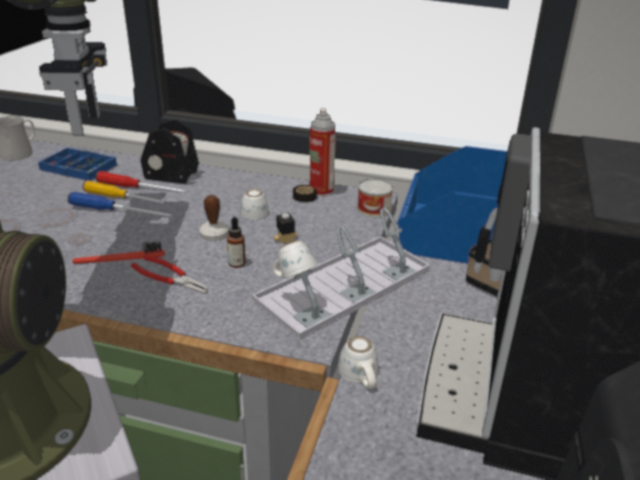

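The top view shows free cups at about (165,243), handle left, and (453,268), handle right. Cup_3 hangs on the near peg at (350,275), and the middle (350,213) and far (340,158) pegs are free. The tray corners are near (289,150), (355,137), (394,297) and (327,312). The side view shows the same cups at (255,204), (359,362) and (295,262).

Run:
```python
import cv2,numpy as np
t=cv2.imread("pics/top0.png");s=cv2.imread("pics/side0.png")
def crop(im,x,y,w,h,W=400,H=300): return cv2.resize(im[y:y+h,x:x+w],(W,H),interpolation=cv2.INTER_CUBIC)
m=np.vstack([np.hstack([crop(t,125,213,80,60),crop(t,415,238,80,60)]),np.hstack([crop(t,270,130,240,180)[:, :],crop(s,250,200,200,150)])])
cv2.imwrite("pics/m1.png",m)
```

```text
(no output)
```

View pics/m1.png

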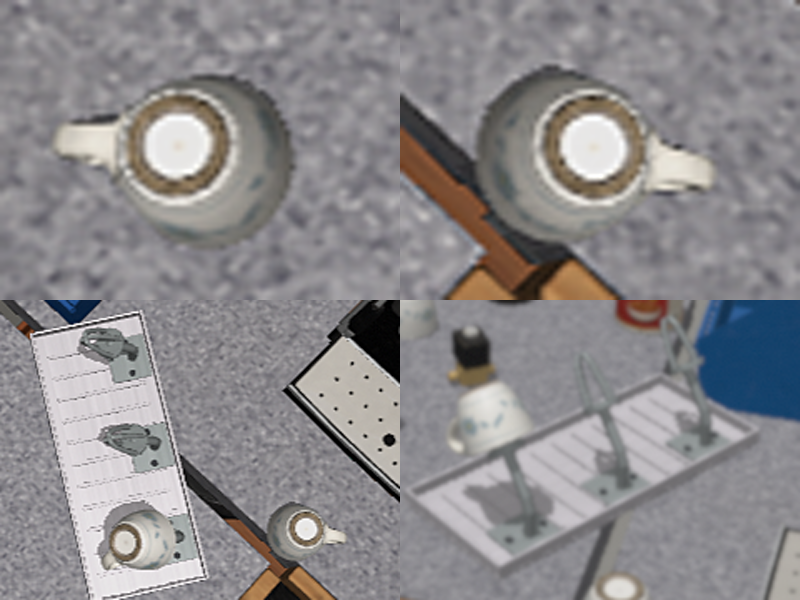

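The crop gives foot rings at about (160.6,242.2) and (453.6,267.6), with handle tips at (136.4,241.4) and (477.4,272). Free peg tips are near (331.8,211.6) and (318,157) in the top view, and (341.5,228.5) and (383.5,209) in the side view.

```bash
cat > h.py <<'E'
import numpy as np,cv2
np.set_printoptions(precision=4,suppress=True)
from station import ctrl, cam, telemetry
C={n:cam.camera(n) for n in("top","side")}
def ray(n,p):
    c=C[n];E=c["extrinsics"];d=np.array([(p[0]-c["cx"])/c["fx"],-(p[1]-c["cy"])/c["fy"],-1])
    return E[:3,3],E[:3,:3]@d
def plane(n,p,z):
    o,d=ray(n,p);return o+d*(z-o[2])/d[2]
def tri(pt,ps):
    o1,d1=ray("top",pt);o2,d2=ray("side",ps)
    s,t=np.linalg.lstsq(np.c_[d1,-d2],o2-o1,rcond=None)[0]
    a,b=o1+s*d1,o2+t*d2;return (a+b)/2,np.linalg.norm(a-b)
def proj(n,P):
    c=C[n];E=c["extrinsics"];q=E[:3,:3].T@(np.asarray(P)-E[:3,3]);return np.array([c["cx"]-c["fx"]*q[0]/q[2],c["cy"]+c["fy"]*q[1]/q[2]])
E
python3 - <<'E'
from h import *
def ring(n,x,y,r):
    im=C[n]["pixels"];hsv=cv2.cvtColor(im,cv2.COLOR_BGR2HSV)
    m=((hsv[...,1]>55)&(hsv[...,0]<30)).astype(np.uint8)
    k=np.zeros_like(m);cv2.circle(k,(x,y),r,1,-1);m&=k
    cs,_=cv2.findContours(m,cv2.RETR_EXTERNAL,cv2.CHAIN_APPROX_NONE)
    c=max(cs,key=cv2.contourArea);return cv2.fitEllipse(cv2.convexHull(c))
for nm,a,h,s in(("A",(161,242),(136.4,241.4),(254,192)),("B",(454,268),(477.4,272),(360,343)),("C3",(346,273),None,None)):
    e=ring("top",*a,13);P=plane("top",e[0],.05);print(nm,e,P)
    if h: H=plane("top",h,.03);print("  handle ang",np.degrees(np.arctan2(*(H-P)[1::-1])),np.linalg.norm((H-P)[:2]))
    if s:
        e2=ring("side",*s,13);print("  side",e2,tri(e[0],e2[0]))
im=C["top"]["pixels"];hsv=cv2.cvtColor(im,cv2.COLOR_BGR2HSV)
m=((hsv[...,2]>185)&(hsv[...,1]<30)).astype(np.uint8);m[:,:280]=0;m[:,400:]=0;m[:130]=0;m[320:]=0
cs,_=cv2.findContours(cv2.morphologyEx(m,cv2.MORPH_CLOSE,np.ones((5,5))),cv2.RETR_EXTERNAL,cv2.CHAIN_APPROX_NONE)
c=max(cs,key=cv2.contourArea);b=cv2.boxPoints(cv2.minAreaRect(c));q=cv2.approxPolyDP(cv2.convexHull(c),6,True)[:,0];print(b,q)
for Q in(q,np.array([[289.2,149.8],[355.8,136.6],[394.2,296.2]],float)):
    W=np.array([plane("top",p,.015) for p in Q]);print(W);print(W.mean(0),np.linalg.norm(W-np.roll(W,-1,0),axis=1))
for a,s in(((331.8,211.6),(341.5,228.5)),((318,157),(383.5,209))):print("tip",tri(a,s))
E
```

```text
A ((160.001708984375, 241.52532958984375), (19.22043800354004, 20.06041717529297), 57.74700927734375) [0.5383 0.3713 0.05  ]
  handle ang 84.8348434015681 0.04698765924074525Traceback (most recent call last):
  File "<stdin>", line 12, in <module>
  File "<stdin>", line 7, in ring
ValueError: max() iterable argument is empty
```

Run:
```python
from h import *
im=C["top"]["pixels"];hsv=cv2.cvtColor(im,cv2.COLOR_BGR2HSV)
def ring(x,y,r):
    m=((hsv[...,1]>55)&(hsv[...,0]<30)).astype(np.uint8)
    k=np.zeros_like(m);cv2.circle(k,(x,y),r,1,-1);m&=k
    cs,_=cv2.findContours(m,cv2.RETR_EXTERNAL,cv2.CHAIN_APPROX_NONE)
    return cv2.fitEllipse(cv2.convexHull(max(cs,key=cv2.contourArea)))
for nm,a,h,s in(("A",(161,242),(136.4,241.4),None),("B",(454,268),(477.4,272),(360,343.5)),("C3",(346,273),None,None)):
    e=ring(*a,13);P=plane("top",e[0],.05);print(nm,e,P)
    if h: H=plane("top",h,.03);print("  handle ang",np.degrees(np.arctan2(*(H-P)[1::-1])),np.linalg.norm((H-P)[:2]))
    if s: print("  side",tri(e[0],s))
m=((hsv[...,2]>185)&(hsv[...,1]<30)).astype(np.uint8);m[:,:280]=0;m[:,400:]=0;m[:130]=0;m[320:]=0
cs,_=cv2.findContours(cv2.morphologyEx(m,cv2.MORPH_CLOSE,np.ones((5,5))),cv2.RETR_EXTERNAL,cv2.CHAIN_APPROX_NONE)
c=max(cs,key=cv2.contourArea);q=cv2.approxPolyDP(cv2.convexHull(c),6,True)[:,0];print(q)
for Q in(q,np.array([[289.2,149.8],[355.8,136.6],[394.2,296.2]],float)):
    W=np.array([plane("top",p,.015) for p in Q]);print(W);print(W.mean(0),np.linalg.norm(W-np.roll(W,-1,0),axis=1))
for a,s in(((331.8,211.6),(341.5,228.5)),((318,157),(383.5,209))):print("tip",tri(a,s))
```

```text
A ((160.001708984375, 241.52532958984375), (19.22043800354004, 20.06041717529297), 57.74700927734375) [0.5383 0.3713 0.05  ]
  handle ang 84.8348434015681 0.04698765924074525
B ((453.3654479980469, 266.8498229980469), (19.134723663330078, 19.967954635620117), 141.32131958007812) [ 0.4825 -0.1382  0.05  ]
  handle ang -99.71672228919131 0.049423749465478894
  side (array([ 0.4838, -0.1393,  0.0483]), np.float64(0.0024782267842891736))
C3 ((344.51507568359375, 275.0756530761719), (18.232786178588867, 21.30161476135254), 173.40345764160156) [0.4725 0.0526 0.05  ]
[[354 136]
 [394 296]
 [325 312]
 [288 150]]
[[ 0.7364  0.0221  0.015 ]
 [ 0.4358 -0.0383  0.015 ]
 [ 0.4104  0.0865  0.015 ]
 [ 0.7112  0.1466  0.015 ]]
[0.5735 0.0542 0.015 ] [0.3067 0.1273 0.3067 0.1269]
[[ 0.7116  0.1443  0.015 ]
 [ 0.7352  0.0188  0.015 ]
 [ 0.4354 -0.0386  0.015 ]]
[0.6274 0.0415 0.015 ] [0.1277 0.3052 0.3313]
tip (array([0.5756, 0.0743, 0.1054]), np.float64(0.004210029436039392))
tip (array([0.6716, 0.0932, 0.1097]), np.float64(0.011032973534765128))
```

Run:
```python
from h import *
a=np.radians(11.3);yt=np.array([np.cos(a),np.sin(a),0]);xt=np.array([np.sin(a),-np.cos(a),0]);t=np.radians(38);z=np.array([0,0,1.])
c=np.array([.5735,.0537,.078])+.01*xt; pz=-np.sin(t)*xt+np.cos(t)*z
T=C["top"]["pixels"].copy();S=C["side"]["pixels"].copy()
f=4;T=cv2.resize(T[120:310,270:400],None,fx=3,fy=3,interpolation=2);S=cv2.resize(S[130:330,250:510],None,fx=1.6,fy=1.6,interpolation=2)
for k in(-1,0,1):
    F=c+.105*k*yt;print(k,F,F+.046*pz,proj("top",F+.055*pz))
    for P,col in((F,(0,0,255)),(F+.046*pz,(0,255,0)),(F+.055*pz,(255,0,0))):
        p=(proj("top",P)-[270,120]+.5)*3;cv2.circle(T,tuple(p.astype(int)),3,col,-1)
        p=(proj("side",P)-[250,130]+.5)*1.6;cv2.circle(S,tuple(p.astype(int)),3,col,-1)
o=np.zeros((570,T.shape[1]+S.shape[1],3),np.uint8);o[:T.shape[0],:T.shape[1]]=T;o[:S.shape[0],T.shape[1]:]=S
print(o.shape);cv2.imwrite("pics/m2.png",cv2.resize(o,None,fx=min(1,800/o.shape[1]),fy=min(1,800/o.shape[1])))
for zz in(.0,.06,.1):print("bin corner",plane("top",(315,141),zz))
```

```text
-1 [0.4725 0.0233 0.078 ] [0.4669 0.0511 0.1142] [346.3362 275.5701]
0 [0.5755 0.0439 0.078 ] [0.5699 0.0717 0.1142] [331.4046 212.53  ]
1 [0.6784 0.0645 0.078 ] [0.6729 0.0922 0.1142] [316.9977 151.7053]
(570, 806, 3)
bin corner [0.7332 0.095  0.    ]
bin corner [0.712  0.0977 0.06  ]
bin corner [0.6978 0.0995 0.1   ]
```

View pics/m2.png

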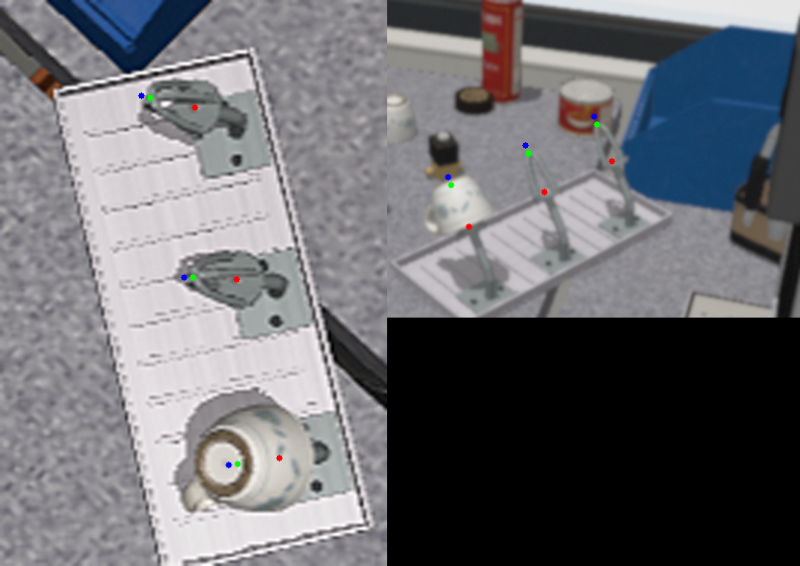

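The overlay fits: predicted feet, tips and cup_3's foot lie within about 2 px of the images in both views. Cup A (handle 85°) goes to the middle peg first. Cup B then goes to the far peg, which is close to the blue bin.

```bash
cat > g.py <<'E'
import numpy as np,sys
from scipy.spatial.transform import Rotation as R
from station import ctrl, cam, telemetry
np.set_printoptions(precision=4,suppress=True)
a=np.radians(11.3);yt=np.array([np.cos(a),np.sin(a),0]);xt=np.array([np.sin(a),-np.cos(a),0]);t=np.radians(38);Z=np.array([0,0,1.])
pz=-np.sin(t)*xt+np.cos(t)*Z; px=np.cross(yt,pz)
foot={k:np.array([.5735,.0537,.078])+.01*xt+.105*k*yt for k in(-1,0,1)}
def rot(y,z): return np.c_[np.cross(y,z),y,z]
def ang(d): return np.array([np.cos(np.radians(d)),np.sin(np.radians(d)),0])
def go(P,Rt):
    o=telemetry.get_obs();Rc=R.from_euler('xyz',o["eef_rot"]);Rt=R.from_matrix(Rt)
    print("t",o["time_s"],"q",o["qpos"]);print("rotvec",(Rc.inv()*Rt).as_rotvec(),"then trans",Rt.inv().apply(np.asarray(P)-o["ee_pos"]))
E
python3 - <<'E'
from g import *
go([.538,.371,.025],rot(ang(-5.2),-Z))
from h import proj,plane
for z in(0,.05,.1,.15):
    print(z,plane("top",(315,141),z),proj("side",plane("top",(315,141),z)))
E
```

```text
t 0.4 q [ 1.0344  0.3     1.5211  0.      1.3207 -0.0666]
rotvec [-0.0002  0.0001  1.1918] then trans [-0.0927  0.2987  0.2024]
0 [0.7332 0.095  0.    ] [402.3028 251.745 ]
0.05 [0.7155 0.0973 0.05  ] [396.3479 231.3585]
0.1 [0.6978 0.0995 0.1   ] [390.0663 209.8537]
0.15 [0.6801 0.1018 0.15  ] [383.4306 187.1362]
```

Run:
```python
import cv2
s=cv2.imread("pics/side0.png");cv2.imwrite("pics/m3.png",cv2.resize(s[130:280,350:550],(800,600),interpolation=2))
```

```text
(no output)
```

View pics/m3.png

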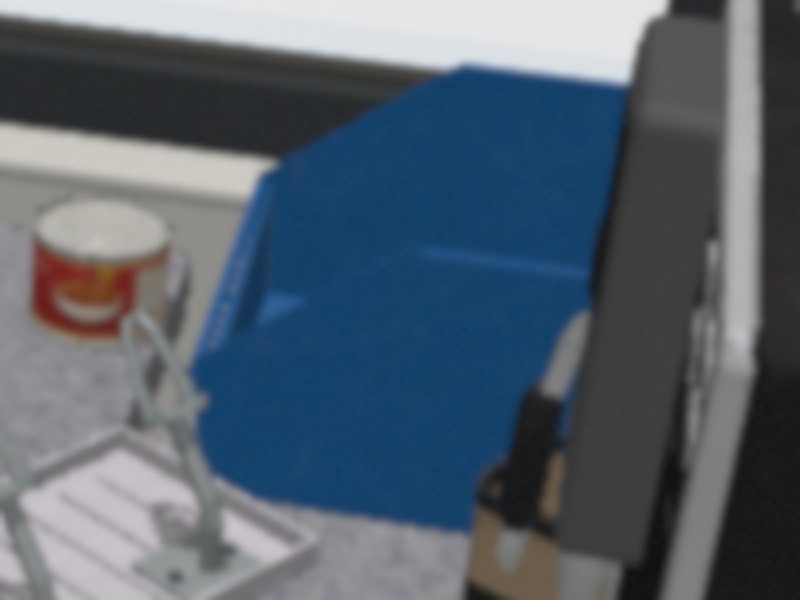

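The bin's near corner is at crop pixel (193,360) and about 7 cm high, so on the far peg the fingers should close across the row, not along it. Next I turn and move over cup A.

```bash
echo '[{"sz": 0.007,"az": 0.149},{"sz": 0.007,"az": 0.149},{"sz": 0.007,"az": 0.149},{"sz": 0.007,"az": 0.149},{"sz": 0.007,"az": 0.149},{"sz": 0.007,"az": 0.149},{"sz": 0.007,"az": 0.149},{"sz": 0.007,"az": 0.149}]' > mv.in && python3 shift.py mv.in 0.094 && echo '[{"sx": -0.01,"sy": 0.033},{"sx": -0.01,"sy": 0.033},{"sx": -0.01,"sy": 0.033},{"sx": -0.01,"sy": 0.033},{"sx": -0.01,"sy": 0.033},{"sx": -0.01,"sy": 0.033},{"sx": -0.01,"sy": 0.033},{"sx": -0.01,"sy": 0.033},{"sx": -0.0127,"sy": 0.0347},{}]' > mv.in && python3 shift.py mv.in
python3 -c "
from g import *
go([.538,.371,.025],rot(ang(-5.2),-Z))"
```

```text
time_s: 1.3
ee_pos: [0.249, 0.4904, 0.1712]
eef_rot: [3.142, -0.0, 1.474]
force: [0.1, 0.3, 0.2]
grip_width: 0.0943
grip_force: 0.0
time_s: 2.3
ee_pos: [0.5411, 0.3686, 0.1708]
eef_rot: [3.141, 0.0, 1.476]
force: [0.1, 0.4, -0.8]
grip_width: 0.094
grip_force: 0.0
t 2.3 q [ 0.5422  0.58    1.2555 -0.0005  1.3062  0.637 ]
rotvec [ 0.0002  0.0005 -0.0038] then trans [ 0.0022 -0.0033  0.1458]
```

```bash
echo '[{"sx": 0.002,"sy": -0.003,"sz": 0.025},{"sz": 0.025},{"sz": 0.025},{"sz": 0.025},{"sz": 0.02},{"sz": 0.015},{"sz": 0.01},{}]' > mv.in && python3 shift.py mv.in && echo '[{},{},{},{},{},{}]' > mv.in && python3 shift.py mv.in 0.04 20
```

```text
time_s: 3.1
ee_pos: [0.5346, 0.3731, 0.0254]
eef_rot: [-3.14, 0.001, 1.48]
force: [0.4, -0.1, -0.4]
grip_width: 0.0938
grip_force: 0.0
time_s: 3.7
ee_pos: [0.5353, 0.3733, 0.0268]
eef_rot: [3.141, -0.0, 1.48]
force: [-1.1, -0.2, 2.9]
grip_width: 0.0587
grip_force: 20.0
```

```bash
echo '[{"sz": -0.01},{"sz": -0.02},{"sz": -0.03},{"sz": -0.03},{"sz": -0.03},{"sz": -0.03},{"sz": -0.03},{"sz": -0.02},{}]' > mv.in && python3 shift.py mv.in - 25
python3 -c "
from g import *
go(foot[0]+.097*pz,rot(yt,-pz))
from h import *
cv2.imwrite('pics/s1.png',cv2.resize(C['side']['pixels'][0:300,50:450],(800,600)))"
```

```text
time_s: 4.6
ee_pos: [0.5358, 0.3736, 0.2301]
eef_rot: [3.137, -0.003, 1.48]
force: [-0.3, -0.2, -1.1]
grip_width: 0.0583
grip_force: 24.9
t 4.6 q [0.5528 0.5309 1.1922 0.     1.4133 0.6438]
rotvec [-0.0912 -0.6611 -0.2791] then trans [-0.1673 -0.0257  0.2267]
```

View pics/s1.png

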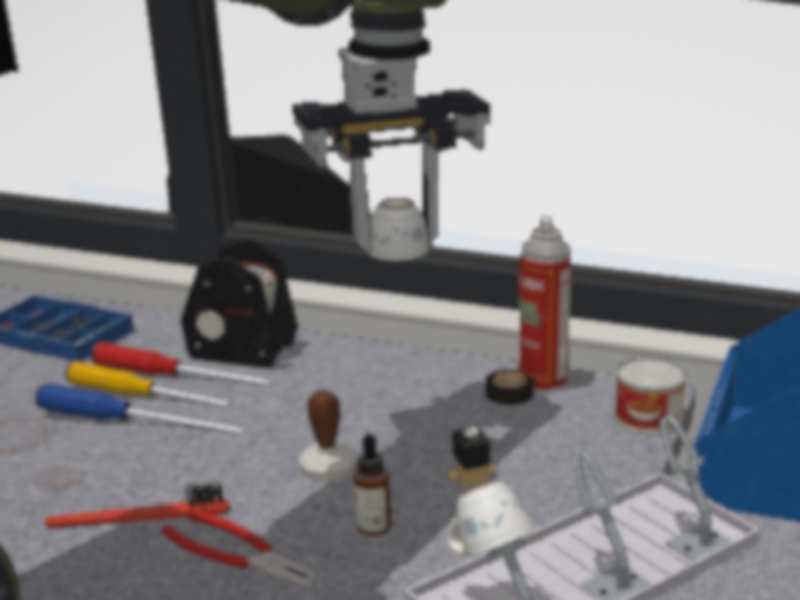

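The picture shows cup A held upright between the fingers at about (400,230) in the crop, with all bystanders in place. Next I tilt it and bring it over the middle peg.

```bash
echo '[{"ax": -0.0152,"ay": -0.1102,"az": -0.0465},{"ax": -0.0152,"ay": -0.1102,"az": -0.0465},{"ax": -0.0152,"ay": -0.1102,"az": -0.0465},{"ax": -0.0152,"ay": -0.1102,"az": -0.0465},{"ax": -0.0152,"ay": -0.1102,"az": -0.0465},{"ax": -0.0152,"ay": -0.1102,"az": -0.0465}]' > mv.in && python3 shift.py mv.in && echo '[{"sx": -0.018,"sy": -0.003,"sz": 0.025},{"sx": -0.018,"sy": -0.003,"sz": 0.025},{"sx": -0.018,"sy": -0.003,"sz": 0.025},{"sx": -0.018,"sy": -0.003,"sz": 0.025},{"sx": -0.018,"sy": -0.003,"sz": 0.025},{"sx": -0.018,"sy": -0.003,"sz": 0.025},{"sx": -0.018,"sy": -0.003,"sz": 0.025},{"sx": -0.018,"sy": -0.003,"sz": 0.025},{"sx": -0.018,"sy": -0.002,"sz": 0.02},{}]' > mv.in && python3 shift.py mv.in
python3 -c "
from g import *
go(foot[0]+.097*pz,rot(yt,-pz))"
```

```text
time_s: 5.3
ee_pos: [0.5349, 0.3732, 0.2247]
eef_rot: [-3.132, 0.671, 1.776]
force: [-0.1, 0.3, -2.2]
grip_width: 0.0586
grip_force: 24.9
time_s: 6.3
ee_pos: [0.56, 0.107, 0.1513]
eef_rot: [-3.13, 0.666, 1.773]
force: [-0.3, 1.0, -0.7]
grip_width: 0.0582
grip_force: 24.9
t 6.3 q [ 0.3896  0.5222  1.5263 -0.6743  1.319   0.4421]
rotvec [-0.0086  0.0026  0.0036] then trans [-0.006   0.0028  0.0007]
```

```bash
echo '[{"sx": -0.003,"sy": 0.0015,"ax": -0.008},{"sx": -0.003,"sy": 0.0015},{},{}]' > mv.in && python3 shift.py mv.in
python3 -c "
from g import *
go(foot[0]+.097*pz,rot(yt,-pz))
from h import *
o=telemetry.get_obs();Rc=R.from_euler('xyz',o['eef_rot']).as_matrix();e=o['ee_pos']
v=[]
for n,(x,y) in(('top',(260,140)),('side',(250,110))):
    im=C[n]['pixels'][y:y+150,x:x+100]; im=cv2.resize(im,(400,600),interpolation=2)
    for k,P in enumerate((e-.023*Rc[:,2],e+.027*Rc[:,2],foot[0]+.046*pz,foot[0])):
        p=(proj(n,P)-[x,y]+.5)*4;cv2.circle(im,tuple(p.astype(int)),3,[(255,0,0),(0,0,255),(0,255,0),(0,255,255)][k],-1)
    v.append(im)
cv2.imwrite('pics/s2.png',np.hstack(v))"
```

```text
time_s: 6.7
ee_pos: [0.5648, 0.1064, 0.1571]
eef_rot: [3.14, 0.665, 1.772]
force: [0.2, -0.4, -0.5]
grip_width: 0.0586
grip_force: 24.9
t 6.7 q [ 0.3865  0.5163  1.5197 -0.6782  1.3147  0.4333]
rotvec [0.0046 0.0018 0.0034] then trans [-0.0012 -0.0018  0.0044]
```

View pics/s2.png

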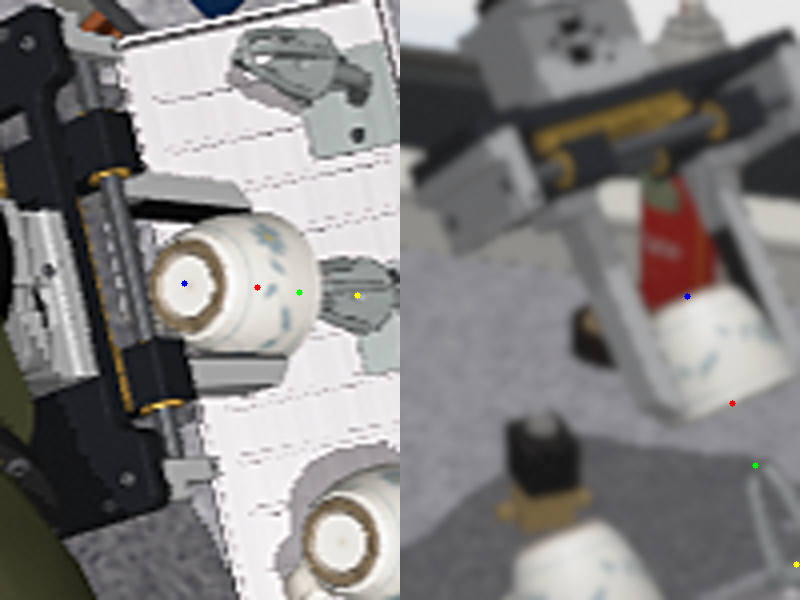

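The picture confirms alignment. The foot ring is within 1 px of the prediction in the top view and the axis points at the middle peg in both views, so I advance along the peg.

```bash
echo '[{"sx": -0.001,"sy": -0.002,"sz": 0.01},{"sz": 0.01},{"sz": 0.01},{"sz": 0.01},{"sz": 0.008},{"sz": 0.006},{"sz": 0.005},{}]' > mv.in && python3 shift.py mv.in
python3 -c "
from g import *
go(foot[0]+.032*pz,rot(yt,-pz))"
```

```text
time_s: 7.6
ee_pos: [0.5703, 0.0686, 0.1109]
eef_rot: [3.141, 0.665, 1.772]
force: [0.3, -0.3, -1.7]
grip_width: 0.0584
grip_force: 24.9
t 7.6 q [ 0.3227  0.5592  1.577  -0.7163  1.2035  0.4565]
rotvec [0.0034 0.002  0.003 ] then trans [0.0003 0.0002 0.0095]
```

```bash
echo '[{"sz": 0.003},{"sz": 0.002},{"sz": 0.002},{}]' > mv.in && python3 shift.py mv.in; echo '[{"sz": 0.002},{},{}]' > mv.in && python3 shift.py mv.in
python3 -c "
from g import *
go(foot[0]+.032*pz,rot(yt,-pz))"
```

```text
time_s: 8.0
ee_pos: [0.5712, 0.0647, 0.1057]
eef_rot: [3.14, 0.665, 1.772]
force: [-0.9, 0.4, -0.2]
grip_width: 0.0584
grip_force: 24.9
time_s: 8.3
ee_pos: [0.5715, 0.0636, 0.1043]
eef_rot: [3.14, 0.665, 1.772]
force: [0.3, -0.2, -1.3]
grip_width: 0.0589
grip_force: 24.9
t 8.3 q [ 0.3138  0.5671  1.5827 -0.7227  1.1876  0.4602]
rotvec [0.0041 0.0019 0.0029] then trans [0.0003 0.     0.0011]
```

```bash
for i in 1 2; do echo '[{"sz": 0.002},{},{}]' > mv.in && python3 shift.py mv.in | grep -E "ee_pos|^force"; done
```

```text
ee_pos: [0.5717, 0.0623, 0.1026]
force: [0.3, 0.4, -1.1]
ee_pos: [0.5722, 0.0615, 0.1016]
force: [-2.0, 3.5, 4.1]
```

Contact shows along the peg (about 6 N), so the floor is on the tip. Release.

```bash
echo '[{},{},{},{},{}]' > mv.in && python3 shift.py mv.in 0.08
echo '[{"sz": -0.01},{"sz": -0.02},{"sz": -0.03},{"sz": -0.03},{"sz": -0.03},{"sz": -0.03},{}]' > mv.in && python3 shift.py mv.in
python3 -c "
from g import *
go([.483,-.1385,.2],rot(ang(-9.7),-Z))
from h import *
v=[]
for n,(x,y) in(('top',(290,130)),('side',(260,150))):
    im=C[n]['pixels'][y:y+180,x:x+120]; im=cv2.resize(im,(400,600),interpolation=2)
    for k,P in enumerate((foot[0]+.055*pz,foot[0]+.005*pz)):
        p=(proj(n,P)-[x,y]+.5)*3.333;cv2.circle(im,tuple(p.astype(int)),3,[(255,0,0),(0,0,255)][k],-1)
    v.append(im)
cv2.imwrite('pics/s3.png',np.hstack(v))"
```

```text
time_s: 9.4
ee_pos: [0.572, 0.0611, 0.101]
eef_rot: [3.14, 0.665, 1.772]
force: [-0.0, 0.7, 0.1]
grip_width: 0.0799
grip_force: 0.0
time_s: 10.1
ee_pos: [0.5536, 0.1543, 0.2227]
eef_rot: [3.133, 0.664, 1.77]
force: [1.8, -0.2, -0.1]
grip_width: 0.0804
grip_force: 0.0
t 10.1 q [ 0.4673  0.4675  1.4275 -0.6428  1.4665  0.4074]
rotvec [0.1304 0.6545 0.3575] then trans [-0.3005 -0.0203  0.0227]
```

View pics/s3.png

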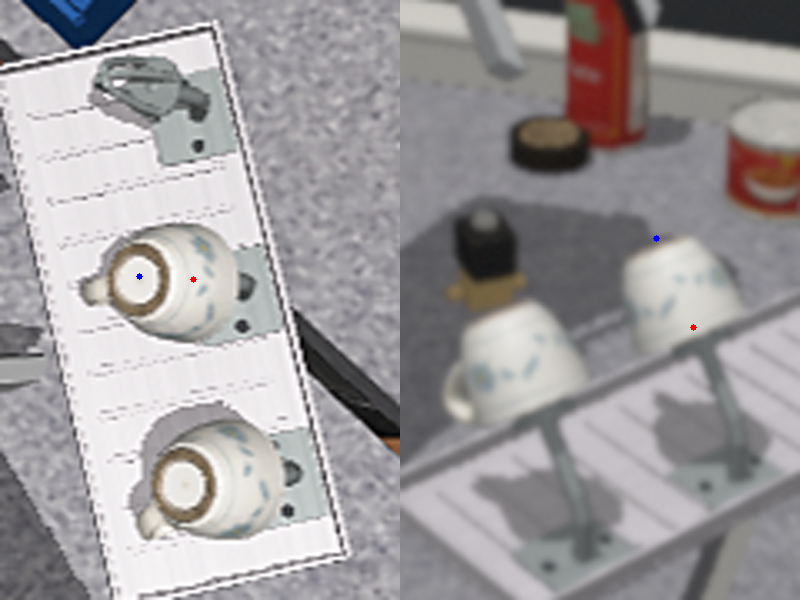

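Cup A hangs home on the middle peg. Its foot ring is at (139,278) in the left crop, on the predicted dot, with the handle down and cup_3 undisturbed. Next is cup B.

```bash
echo '[{"ax": 0.0217,"ay": 0.1091,"az": 0.0596},{"ax": 0.0217,"ay": 0.1091,"az": 0.0596},{"ax": 0.0217,"ay": 0.1091,"az": 0.0596},{"ax": 0.0217,"ay": 0.1091,"az": 0.0596},{"ax": 0.0217,"ay": 0.1091,"az": 0.0596},{"ax": 0.0217,"ay": 0.1091,"az": 0.0596}]' > mv.in && python3 shift.py mv.in 0.094 && echo '[{"sx": -0.033,"sy": -0.0022},{"sx": -0.033,"sy": -0.0022},{"sx": -0.033,"sy": -0.0022},{"sx": -0.033,"sy": -0.0022},{"sx": -0.033,"sy": -0.0022},{"sx": -0.033,"sy": -0.0022},{"sx": -0.033,"sy": -0.0022},{"sx": -0.033,"sy": -0.0022},{"sx": -0.033,"sy": -0.0022,"sz": 0.01},{"sz": 0.01}]' > mv.in && python3 shift.py mv.in
python3 -c "
from g import *
go([.483,-.1387,.026],rot(ang(-9.7),-Z))"
```

```text
time_s: 10.8
ee_pos: [0.5532, 0.151, 0.2182]
eef_rot: [-3.136, -0.0, 1.395]
force: [0.1, 1.0, 0.4]
grip_width: 0.0939
grip_force: 0.0
time_s: 11.8
ee_pos: [0.4815, -0.1407, 0.1989]
eef_rot: [-3.136, 0.004, 1.395]
force: [0.4, 0.4, -0.1]
grip_width: 0.0941
grip_force: 0.0
t 11.8 q [-0.355   0.2216  1.6886 -0.0048  1.2362 -0.1773]
rotvec [-0.0056  0.0036 -0.0068] then trans [0.0022 0.0011 0.1729]
```

```bash
echo '[{"sx": 0.002,"sy": 0.001,"sz": 0.025,"ax": -0.005,"ay": 0.003,"az": -0.006},{"sz": 0.03},{"sz": 0.03},{"sz": 0.03},{"sz": 0.025},{"sz": 0.018},{"sz": 0.01},{"sz": 0.005},{}]' > mv.in && python3 shift.py mv.in && echo '[{},{},{},{},{},{}]' > mv.in && python3 shift.py mv.in 0.04 25 && echo '[{"sz": -0.01},{"sz": -0.02},{"sz": -0.03},{"sz": -0.03},{"sz": -0.03},{"sz": -0.03},{"sz": -0.03},{"sz": -0.03},{"sz": -0.02},{}]' > mv.in && python3 shift.py mv.in
python3 -c "
from g import *
for s in(1,-1):go(foot[1]+.1*pz,rot(s*px,-pz))"
```

```text
time_s: 12.7
ee_pos: [0.4841, -0.1357, 0.0269]
eef_rot: [3.141, 0.0, 1.405]
force: [0.5, 0.4, 0.2]
grip_width: 0.0939
grip_force: 0.0
time_s: 13.3
ee_pos: [0.4844, -0.1358, 0.0273]
eef_rot: [3.14, 0.0, 1.405]
force: [0.9, -0.2, 0.1]
grip_width: 0.0582
grip_force: 24.9
time_s: 14.3
ee_pos: [0.4847, -0.1359, 0.2602]
eef_rot: [3.136, 0.001, 1.405]
force: [0.3, -0.1, 0.0]
grip_width: 0.0583
grip_force: 24.9
t 14.3 q [-0.3461  0.1674  1.6073 -0.0001  1.3613 -0.1805]
rotvec [-0.574 -0.402  1.16 ] then trans [ 0.2293 -0.237  -0.054 ]
t 14.3 q [-0.3461  0.1674  1.6073 -0.0001  1.3613 -0.1805]
rotvec [ 0.4427 -0.6321 -1.8545] then trans [-0.2293  0.237  -0.054 ]
```

```bash
echo '[{"ax": -0.0574,"ay": -0.0402,"az": 0.116},{"ax": -0.0574,"ay": -0.0402,"az": 0.116},{"ax": -0.0574,"ay": -0.0402,"az": 0.116},{"ax": -0.0574,"ay": -0.0402,"az": 0.116},{"ax": -0.0574,"ay": -0.0402,"az": 0.116},{"ax": -0.0574,"ay": -0.0402,"az": 0.116},{"ax": -0.0574,"ay": -0.0402,"az": 0.116},{"ax": -0.0574,"ay": -0.0402,"az": 0.116},{"ax": -0.0574,"ay": -0.0402,"az": 0.116},{"ax": -0.0574,"ay": -0.0402,"az": 0.116}]' > mv.in && python3 shift.py mv.in
python3 -c "
from g import *
go(foot[1]+.16*pz,rot(px,-pz))"
```

```text
time_s: 15.3
ee_pos: [0.4835, -0.1355, 0.2562]
eef_rot: [2.479, 0.003, 0.193]
force: [-0.3, 0.9, -1.0]
grip_width: 0.0585
grip_force: 24.9
t 15.3 q [-0.048   0.1101  1.8077 -0.7128  1.1548  1.6039]
rotvec [-0.0003  0.0049 -0.001 ] then trans [ 0.2303 -0.2341 -0.1168]
```

```bash
echo '[{"sx": 0.02,"sy": -0.02,"sz": -0.02,"ay": 0.005},{"sx": 0.023,"sy": -0.0234,"sz": -0.02},{"sx": 0.023,"sy": -0.0234,"sz": -0.02},{"sx": 0.023,"sy": -0.0234,"sz": -0.017},{"sx": 0.023,"sy": -0.0234,"sz": -0.01},{"sx": 0.023,"sy": -0.0234,"sz": -0.01},{"sx": 0.023,"sy": -0.0234,"sz": -0.01},{"sx": 0.023,"sy": -0.0234,"sz": -0.01},{"sx": 0.024,"sy": -0.025},{"sx": 0.025,"sy": -0.025}]' > mv.in && python3 shift.py mv.in; echo '[{},{}]' > mv.in && python3 shift.py mv.in
python3 -c "
from g import *
go(foot[1]+.1*pz,rot(px,-pz))"
```

```text
time_s: 16.3
ee_pos: [0.6588, 0.1624, 0.204]
eef_rot: [2.481, 0.002, 0.201]
force: [-0.1, -0.2, -1.0]
grip_width: 0.0582
grip_force: 24.9
time_s: 16.5
ee_pos: [0.6581, 0.1612, 0.204]
eef_rot: [2.48, 0.003, 0.201]
force: [-1.7, -1.2, -0.7]
grip_width: 0.0586
grip_force: 24.9
t 16.5 q [ 0.4074  0.7039  1.1029 -0.6456  1.5111  1.8749]
rotvec [-0.0019  0.0003  0.0049] then trans [0.0009 0.0003 0.0601]
```

```bash
echo '[{"sx": 0.001,"sz": 0.015},{"sz": 0.02},{"sz": 0.015},{"sz": 0.01},{},{}]' > mv.in && python3 shift.py mv.in
python3 -c "
from g import *
go(foot[1]+.1*pz,rot(px,-pz))
from h import *
o=telemetry.get_obs();Rc=R.from_euler('xyz',o['eef_rot']).as_matrix();e=o['ee_pos']
v=[]
for n,(x,y) in(('top',(260,90)),('side',(310,110))):
    im=C[n]['pixels'][y:y+150,x:x+100]; im=cv2.resize(im,(400,600),interpolation=2)
    for k,P in enumerate((e-.023*Rc[:,2],e+.027*Rc[:,2],foot[1]+.046*pz,foot[1])):
        p=(proj(n,P)-[x,y]+.5)*4;cv2.circle(im,tuple(p.astype(int)),3,[(255,0,0),(0,0,255),(0,255,0),(0,255,255)][k],-1)
    v.append(im)
cv2.imwrite('pics/s4.png',np.hstack(v))"
```

```text
time_s: 17.1
ee_pos: [0.667, 0.1253, 0.1592]
eef_rot: [2.481, -0.001, 0.2]
force: [-0.1, 0.1, -1.3]
grip_width: 0.0582
grip_force: 24.9
t 17.1 q [ 0.3548  0.7268  1.1717 -0.6622  1.4051  1.8937]
rotvec [-0.0025 -0.0021  0.0019] then trans [-0.0007 -0.0012  0.0021]
```

View pics/s4.png

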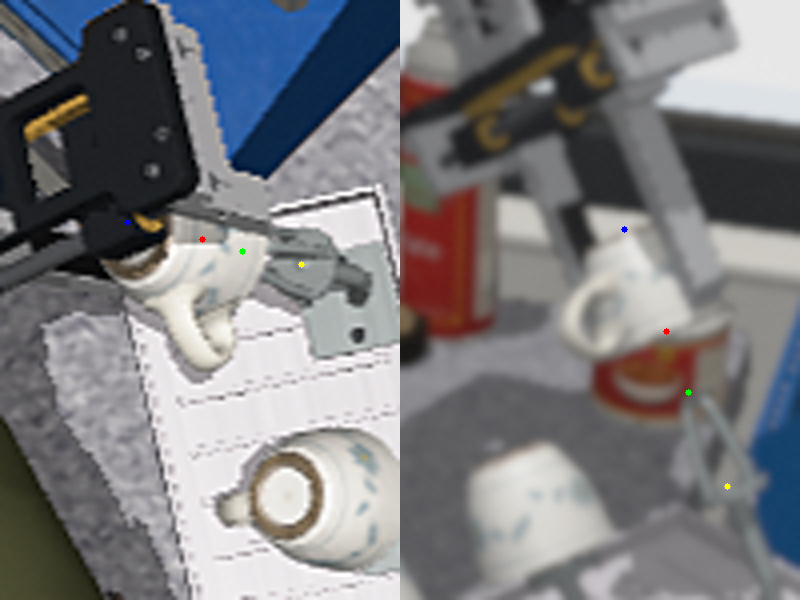

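The picture shows cup B in line with the far peg, handle towards the robot. Its foot ring sits about 4 px (5 mm) to the near side of the predicted (128,223), so I shift 4 mm along the row and then advance.

```bash
echo '[{"sx": 0.004,"sy": -0.001,"sz": 0.01},{"sz": 0.01},{"sz": 0.01},{"sz": 0.01},{"sz": 0.008},{"sz": 0.006},{"sz": 0.005},{},{}]' > mv.in && python3 shift.py mv.in
python3 -c "
from g import *
go(foot[1]+.028*pz,rot(px,-pz))"
```

```text
time_s: 18.1
ee_pos: [0.6779, 0.0916, 0.1116]
eef_rot: [2.481, -0.0, 0.2]
force: [0.1, -1.4, -0.8]
grip_width: 0.0583
grip_force: 24.9
t 18.1 q [ 0.3035  0.7735  1.2095 -0.6841  1.3092  1.9089]
rotvec [-0.0025 -0.0021  0.0024] then trans [-0.0048  0.0003  0.0149]
```

```bash
echo '[{"sz": 0.003},{"sz": 0.003},{"sz": 0.002},{},{}]' > mv.in && python3 shift.py mv.in; for i in 1 2; do echo '[{"sz": 0.002},{},{}]' > mv.in && python3 shift.py mv.in | grep -E "ee_pos|^force"; done
python3 -c "
from g import *
go(foot[1]+.028*pz,rot(px,-pz))"
```

```text
time_s: 18.6
ee_pos: [0.6788, 0.0866, 0.1051]
eef_rot: [2.481, 0.0, 0.2]
force: [0.8, 0.1, -1.4]
grip_width: 0.0584
grip_force: 24.9
ee_pos: [0.6791, 0.0854, 0.1034]
force: [1.6, -0.7, -1.3]
ee_pos: [0.6793, 0.0842, 0.1019]
force: [-0.1, 0.1, -1.4]
t 19.2 q [ 0.2926  0.7827  1.2182 -0.6894  1.2895  1.9126]
rotvec [-0.0024 -0.0017  0.0024] then trans [-0.0047  0.0004  0.0026]
```

```bash
for i in 1 2; do echo '[{"sz": 0.002},{},{}]' > mv.in && python3 shift.py mv.in | grep -E "ee_pos|^force"; done
```

```text
ee_pos: [0.6799, 0.084, 0.1015]
force: [-2.7, 6.1, 6.4]
ee_pos: [0.6805, 0.0838, 0.1013]
force: [-5.9, 12.5, 15.4]
```

Firm contact along the peg (about 20 N). I ease back 1.5 mm, release and look.

```bash
echo '[{"sz": -0.0015},{"sz": -0.001},{}]' > mv.in && python3 shift.py mv.in | grep force; echo '[{},{},{},{},{}]' > mv.in && python3 shift.py mv.in 0.078
echo '[{"sz": -0.01},{"sz": -0.02},{"sz": -0.03},{"sz": -0.03},{"sz": -0.03},{"sz": -0.03},{"sz": -0.03},{"sz": -0.03},{}]' > mv.in && python3 shift.py mv.in
python3 -c "
from g import *
from h import *
v=[]
for n,(x,y) in(('top',(280,120)),('side',(290,150))):
    im=C[n]['pixels'][y:y+195,x:x+130]; im=cv2.resize(im,(400,600),interpolation=2)
    for j in(0,1):
      for k,P in enumerate((foot[j]+.055*pz,foot[j]+.005*pz)):
        p=(proj(n,P)-[x,y]+.5)*3.077;cv2.circle(im,tuple(p.astype(int)),3,[(255,0,0),(0,0,255)][k],-1)
    v.append(im)
cv2.imwrite('pics/s5.png',np.hstack(v))"
```

```text
force: [-2.6, 7.1, 7.5]
grip_force: 25.3
time_s: 20.6
ee_pos: [0.6795, 0.0831, 0.1006]
eef_rot: [2.481, 0.0, 0.2]
force: [0.1, 0.5, -0.3]
grip_width: 0.0782
grip_force: 0.0
time_s: 21.5
ee_pos: [0.6538, 0.2123, 0.2706]
eef_rot: [2.483, -0.006, 0.203]
force: [-0.5, 0.2, 0.0]
grip_width: 0.0783
grip_force: 0.0
```

View pics/s5.png

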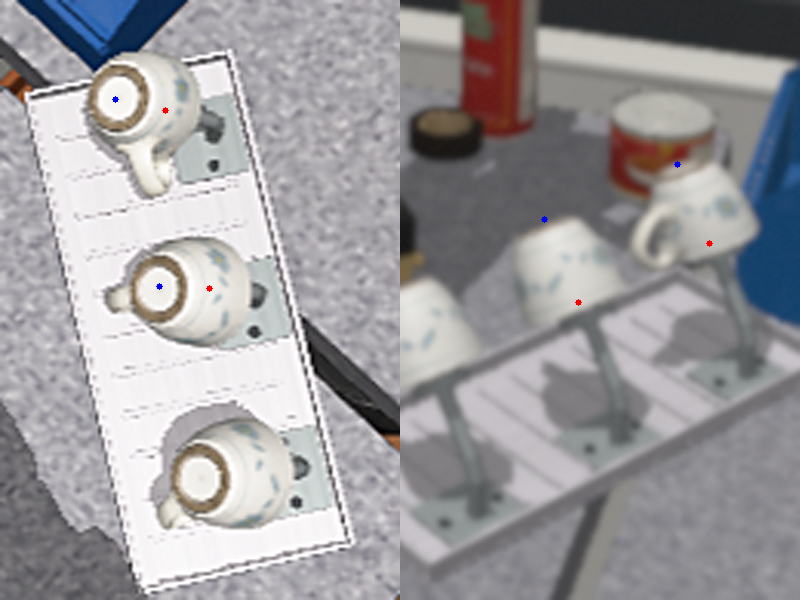

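Cup B hangs on the far peg with its foot ring at (118,98), 1 px from the prediction; the mouth is only slightly askew. I check that it is at rest, then hand in.

```bash
echo '[{},{},{},{},{},{},{},{}]' > mv.in && python3 shift.py mv.in >/dev/null
python3 - <<'E'
from station import ctrl, cam, telemetry
import numpy as np,subprocess
a=cam.camera("top")["pixels"].astype(int)
for i in range(12): b=cam.camera("top")["pixels"].astype(int)
d=abs(a-b)[120:320,280:410].max(2);print((d>40).sum(),d.max())
E
```

```text
0 5
```

```bash
python3 -c "
from station import ctrl, cam, telemetry
print(ctrl.hand_in())"
```

```text
the job is handed in; nothing more can be done
None
```

I hung both cups on the free pegs, one on the middle and one on the far peg, and handed the job in at about 23 s; the last images show all three cups hanging at rest and cup_3 where it was, but the hand-in returned no verdict.

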